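# Find and seal the full component case

## Robot

A 7-joint arm with a two-finger parallel gripper is mounted at the origin on the work surface. World frame = base frame: x ahead of the robot, y to its left, z up, the work surface at z = 0. Lengths are in m, angles in rad, forces in N, time in s.
With the tool pointing down it reaches from about 0.425 to 0.925 m from the base axis. Payload 6.8 kg.
Tool frame: the origin (TCP) lies on the front face of the gripper's body, between the roots of the fingers; the fingertips stand 73 mm ahead of it and the grasp point (between the pads) lies 54 mm ahead of it (env.nose_length is the distance from the TCP to the fingertips, in m); z points along the fingers, y is the direction in which the jaws open and shut (so a half turn about z gives the same grasp; the last joint's range is limited). The gripper opens to 85 mm and grips with 20 to 120 N. Pads are 22 mm wide; open, the fingers measure 114 mm over their backs; the gripper's body (76 mm by 85 mm) begins 54 mm behind the grasp point. The pads swing forward as they close: fully open they stand 13 mm farther back than shut.
Start: joints at [1.041, 0.477, 0.022, 1.555, -0.011, 1.109, -0.083], TCP at [0.276, -0.616, 0.304] pointing down, gripper open.
Joint ranges: [-2.96, 2.96], [-0.34, 2.1], [-1.41, 1.46], [0.24, 2.44], [-1.37, 4.51], [0.17, 1.92], [-2.96, 2.96]. Speed limits (rad/s): [2.39, 2.39, 3.14, 3.14, 3.14, 3.14, 3.14].

## Interface

Orientations are given as a unit quaternion [w, x, y, z].
In Python, from cell import env, kin, camera, calibration, job gives the robot as it stands. The module is installed in compiled form; this text tells all that it offers. Calls block until the motion is done:
- env.reach(position, orientation): joint-space move of the TCP to a pose.
- env.movel(position, velocity=0.15, rot=None, stop_force=None): straight line of the TCP; rot=None keeps the orientation; velocity is the mean speed in m/s. With stop_force (N) it stops when the force on the tool has changed by that much, and returns True; else False.
- env.goto_joints(angles): joint-space move.
- env.grip(opening, f_grip=None): finger opening in m; f_grip is the grip in N (None keeps the last); returns when the fingers have stopped.
- env.dwell(seconds).
- kin.inverse_kinematics(position, orientation): joint angles nearest the present ones, or None.
- env.get_state(): the state.
- camera(name): name is "scene" or "top" or "wrist"; returns (picture, depth): 420x560x3 uint8, blue, green, red; 420x560 float32, m along the optical axis (not along the pixel's ray), 0 where there is no reading.
- calibration(name): a dict with "fx", "fy", "cx", "cy" (pixels), "rvec" (rotation vector, rad) and "tvec" (3), from world to camera coordinates, as OpenCV has them. Camera axes: x right, y down, z forward; pixel columns grow to the right and rows downward; lengths in m; the calibration is good to about 2 mm. A picture is of the moment at which its call begins: read the wrist's pose just before it. calibration takes no time and is no camera call; for the wrist camera it gives the pose at the moment of the call.
A pose or a line that the arm cannot do raises env.PlanningError and nothing moves.
- job.job_done(): hands the job in, once; it reports no verdict.
The state is a dict: "time": time; "qpos": joint angles; "joint_velocities": joint speeds; "joint_torque": joint torques, N m; "tcp_pos": TCP position; "orientation": TCP orientation; "force": force on the tool from outside, world axes, zero at the start; "torque": the same for the moment, N m; "opening": finger opening in m.
Only numpy, scipy, OpenCV 4.12 (cv2) and the standard library are available. Lean on these libraries where they do the work, as an engineer would, in place of code of your own. Each camera call takes 0.05 s, during which the arm holds its last target.

## Task

Of the identical closed cases on the bench exactly one is full; only its weight tells, so lift them to find out. Set the full case upright in the middle of the carrier standing on the blue load mark (lengthwise as the carrier's pad shows), slide the carrier by its post, never lifting it, onto the orange mark under the sealing head, and press the red pedal fully down to its stop for about a second; then let it come up, slide the carrier back onto the blue load mark and put the sealed case in the middle of the green tray. Stand the empty cases upright side by side in the grey tray, never work the pedal unless the carrier is under the head, and leave everything else on the bench undisturbed.

Things in the scene. Friction and masses are not known exactly. Their poses are not given: they have to be found in the camera images.
- case_a: A closed case, white with teal lid, 50 mm (its x) x 70 mm (its y) x 45 mm high; origin: centre of its underside, z up. All cases look alike; one is full (0.46 to 0.64 kg), the others empty (0.12 to 0.18 kg). Three or four are present, one of them full. They start in a row on the bench, 70 mm sides roughly along world y.
- case_b: Another case exactly like the one described under case_a (50 x 70 x 45 mm, origin at the centre of its underside); its weight is one of the two given there.
- case_c: Another case exactly like the one described under case_a (50 x 70 x 45 mm, origin at the centre of its underside); its weight is one of the two given there.
- case_d: Another case exactly like the one described under case_a (50 x 70 x 45 mm, origin at the centre of its underside); its weight is one of the two given there.
- carrier: loose dark steel carrier, 0.48 to 0.72 kg: plate 120 mm (x) x 110 mm (y) x 8 mm thick; a grey pad framed in yellow shows the 50 x 70 mm footprint of a case (70 mm along y). A tongue towards -y bears a post. Origin: centre of the plate's underside. It slides freely on the station's base plate; starts within 90 mm of the load mark, towards the head, axes along the station's within 0.03 rad.
- carrier_post (a point): middle of the top face of the carrier's black post, 20 x 20 mm square to the carrier's axes, standing from 8 to 80 mm above the carrier's underside, 130 mm from the carrier's origin along its -y. Gripping it with the fingers closing along carrier x keeps a wide gripper clear of the sealing head.
- station: fixed sealing station: base plate 150 mm (x) x 460 mm (y, -240 to +220) x 10 mm, a white column at its +y end with an overhead arm 180 to 250 mm above the bench from y = +30 mm on. Under it hangs the ram, 56 x 66 mm, underside 97 mm above the bench; it comes down 31 mm with the pedal, to 3 mm above a case's lid. Origin on the bench; load to press mark is +y.
- load_mark (a point): centre of the blue corner marks on the station's base plate (on its upper face, 10 mm above the bench), at y = -80 mm of the station; the carrier is on this mark when its origin is over this point.
- press_mark (a point): centre of the orange corner marks under the sealing head, on the base plate's upper face, at y = +80 mm of the station (160 mm from the load mark).
- pedal_pad (a point): point to press, on the upper face of the red pedal plate (116 x 66 x 8 mm) near its raised free end, 98 mm from the hinge; moves with the pedal: about 56 mm above the bench with the pedal up, about 30 mm at its stop. At joint value 0 its x is level and points from the hinge towards the free end.
- pedal (a joint): angle of the pedal about its hinge, which lies at the pedal's right end (world -y), 20 mm above the bench, the plate rising from there to the left (+y) by 0.30 rad: 0 = up (sprung), 0.28 rad = fully down at its stop. It takes about 4 N at the pad to start it and 11 to 13 N to hold it on the stop; it springs back when let go.
- out_tray: fixed green tray, 110 mm (x) x 130 mm (y), walls 4 mm thick and 14 mm high, floor 4 mm thick; origin at the centre of its underside. Takes the sealed case, in its middle.
- return_tray: fixed grey tray, 130 mm (x) x 280 mm (y), walls 4 mm thick and 14 mm high, floor 4 mm thick; origin at the centre of its underside. Takes up to three empty cases side by side along its y, 85 mm apart, their 70 mm sides along the tray's y.
- solvent_bottle: bystander: amber bottle, 52 mm diameter, 120 mm high; origin at the centre of its underside.
- screw_jar: bystander: glass jar, 48 mm diameter, 50 mm high; origin at the centre of its underside.
- loupe: bystander: black eye loupe, 40 mm diameter, 34 mm high; origin at the centre of its underside.
- brush: bystander: wooden-handled brush, 150 mm long, lying flat along its x.
- driver: bystander: blue screwdriver, 150 mm long, lying flat along its x.
- dish: bystander: flat clear dish with lid, 72 mm diameter, 14 mm high; origin at the centre of its underside.
- weight: bystander: brass weight, 32 mm diameter, 30 mm high; origin at the centre of its underside.
Not all that is in view belongs to the job. What is shaped like the case_b but pink or purple is not meant.

How it is judged:
On the way, in this order (a step that is already met when the one before it is completed fails the run):
1. the full case stands released on the middle of the carrier (within 18 mm, its long side within 0.3 rad of the carrier's), the carrier within 20 mm of the load mark (((horizontal distance between case_a and carrier below 0.018 m and angle between case_a's own z axis and vertical below 0.08 rad and contact force between case_a and carrier above 3 N and angle between the y axis of case_a and the y axis of carrier, either way round below 0.3 rad and contact force between case_a and the fingers below 0.1 N and linear speed of case_a below 0.02 m/s) or (horizontal distance between case_b and carrier below 0.018 m and angle between case_b's own z axis and vertical below 0.08 rad and contact force between case_b and carrier above 3 N and angle between the y axis of case_b and the y axis of carrier, either way round below 0.3 rad and contact force between case_b and the fingers below 0.1 N and linear speed of case_b below 0.02 m/s) or (horizontal distance between case_c and carrier below 0.018 m and angle between case_c's own z axis and vertical below 0.08 rad and contact force between case_c and carrier above 3 N and angle between the y axis of case_c and the y axis of carrier, either way round below 0.3 rad and contact force between case_c and the fingers below 0.1 N and linear speed of case_c below 0.02 m/s) or (horizontal distance between case_d and carrier below 0.018 m and angle between case_d's own z axis and vertical below 0.08 rad and contact force between case_d and carrier above 3 N and angle between the y axis of case_d and the y axis of carrier, either way round below 0.3 rad and contact force between case_d and the fingers below 0.1 N and linear speed of case_d below 0.02 m/s)) and horizontal distance between carrier and load_mark below 0.02 m), for 0.2 s.
2. the carrier, with the full case on its middle, is within 15 mm of the press mark (((horizontal distance between case_a and carrier below 0.018 m and angle between case_a's own z axis and vertical below 0.08 rad and contact force between case_a and carrier above 3 N) or (horizontal distance between case_b and carrier below 0.018 m and angle between case_b's own z axis and vertical below 0.08 rad and contact force between case_b and carrier above 3 N) or (horizontal distance between case_c and carrier below 0.018 m and angle between case_c's own z axis and vertical below 0.08 rad and contact force between case_c and carrier above 3 N) or (horizontal distance between case_d and carrier below 0.018 m and angle between case_d's own z axis and vertical below 0.08 rad and contact force between case_d and carrier above 3 N)) and horizontal distance between carrier and press_mark below 0.015 m), for 0.2 s.
3. the pedal is held at its stop (beyond 0.255 rad) for 0.5 s, the carrier with the full case under the head (value of joint pedal above 0.255 rad and ((horizontal distance between case_a and carrier below 0.018 m and angle between case_a's own z axis and vertical below 0.08 rad and contact force between case_a and carrier above 3 N) or (horizontal distance between case_b and carrier below 0.018 m and angle between case_b's own z axis and vertical below 0.08 rad and contact force between case_b and carrier above 3 N) or (horizontal distance between case_c and carrier below 0.018 m and angle between case_c's own z axis and vertical below 0.08 rad and contact force between case_c and carrier above 3 N) or (horizontal distance between case_d and carrier below 0.018 m and angle between case_d's own z axis and vertical below 0.08 rad and contact force between case_d and carrier above 3 N)) and horizontal distance between carrier and press_mark below 0.018 m), for 0.5 s.
4. the pedal is up again and the carrier, still bearing the case, is back within 20 mm of the load mark (value of joint pedal below 0.05 rad and horizontal distance between carrier and load_mark below 0.02 m and horizontal distance between any of case_a, case_b, case_c, case_d and carrier below 0.06 m), for 0.2 s.
At the end, for the whole second after the job is handed in: Full case upright on the green tray's floor, within 35 mm of its middle in x and y; each empty case upright on the grey tray's floor, within 50 mm (x) and 120 mm (y) of its middle; carrier within 20 mm of the load mark; pedal up; all at rest (horizontal distance between carrier and load_mark below 0.02 m and value of joint pedal below 0.05 rad and ((x of case_a in the frame of out_tray between -0.035 and 0.035 m and y of case_a in the frame of out_tray between -0.035 and 0.035 m and contact force between case_a and out_tray above 3 N) or (x of case_b in the frame of out_tray between -0.035 and 0.035 m and y of case_b in the frame of out_tray between -0.035 and 0.035 m and contact force between case_b and out_tray above 3 N) or (x of case_c in the frame of out_tray between -0.035 and 0.035 m and y of case_c in the frame of out_tray between -0.035 and 0.035 m and contact force between case_c and out_tray above 3 N) or (x of case_d in the frame of out_tray between -0.035 and 0.035 m and y of case_d in the frame of out_tray between -0.035 and 0.035 m and contact force between case_d and out_tray above 3 N)) and height (world z) of each of case_a, case_b, case_c, case_d below 0.01 m and linear speed of each of case_a, case_b, case_c, case_d below 0.02 m/s and angle between each of case_a, case_b, case_c, case_d's own z axis and vertical below 0.08 rad and ((x of case_a in the frame of out_tray between -0.035 and 0.035 m and y of case_a in the frame of out_tray between -0.035 and 0.035 m and contact force between case_a and out_tray above 3 N) or (x of case_a in the frame of return_tray between -0.05 and 0.05 m and y of case_a in the frame of return_tray between -0.12 and 0.12 m and contact force between case_a and return_tray between 0.3 and 3 N)) and ((x of case_b in the frame of out_tray between -0.035 and 0.035 m and y of case_b in the frame of out_tray between -0.035 and 0.035 m and contact force between case_b and out_tray above 3 N) or (x of case_b in the frame of return_tray between -0.05 and 0.05 m and y of case_b in the frame of return_tray between -0.12 and 0.12 m and contact force between case_b and return_tray between 0.3 and 3 N)) and ((x of case_c in the frame of out_tray between -0.035 and 0.035 m and y of case_c in the frame of out_tray between -0.035 and 0.035 m and contact force between case_c and out_tray above 3 N) or (x of case_c in the frame of return_tray between -0.05 and 0.05 m and y of case_c in the frame of return_tray between -0.12 and 0.12 m and contact force between case_c and return_tray between 0.3 and 3 N)) and ((x of case_d in the frame of out_tray between -0.035 and 0.035 m and y of case_d in the frame of out_tray between -0.035 and 0.035 m and contact force between case_d and out_tray above 3 N) or (x of case_d in the frame of return_tray between -0.05 and 0.05 m and y of case_d in the frame of return_tray between -0.12 and 0.12 m and contact force between case_d and return_tray between 0.3 and 3 N))); the robot touches nothing.
It fails at once if the carrier is lifted (more than 6 mm) or tipped (height (world z) of carrier above 0.016 m or angle between carrier's own z axis and vertical above 0.12 rad).
It fails at once if the pedal is pressed half way while the carrier is not under the head (more than 40 mm from the press mark) (value of joint pedal above 0.14 rad and horizontal distance between carrier and press_mark above 0.04 m).
It fails at once if a bystander is pushed more than 40 mm away or knocked over (distance of any of solvent_bottle, screw_jar, loupe, brush, driver, dish, weight from where it was at the start of the episode above 0.04 m or angle between any of solvent_bottle, screw_jar, loupe, dish, weight's own z axis and vertical above 0.6 rad).
Of case_a, case_b only 1 to 2 are there at a start; the rules pass over those that are not, and their reading is None.
At some moment in a run one of case_a, case_b, case_c, case_d may be knocked a few centimetres aside while the robot is not near it.
It also fails if it takes over 210 s, if anything falls off the work surface, if the arm or the gripper's body presses on something with over 40 N, if the wrist force passes 120 N, or if a joint passes its speed limit or range.

## Working session

There is one attempt and no reset: what is moved stays moved. The work goes in short steps, each a Python script; the robot and the scene stay as the last script left them, time stands still between calls to the robot, and variables do not carry over. Pictures are saved under pics/ and viewed, and the job is handed in when it is done.

```bash
mkdir -p pics; ls
python3 - <<'E'
from cell import env,kin,camera,calibration,job
import cv2
s=env.get_state();print(s)
for n in("scene","top"):
    p,d=camera(n);cv2.imwrite(f"pics/{n}0.png",p);print(n,calibration(n))
E
```

```text
pics
{'time': 0.0, 'qpos': array([ 1.04087958,  0.47779416,  0.02231283,  1.55645692, -0.01150349,
        1.10928889, -0.08311811]), 'joint_velocities': array([-1.05417270e-06, -1.37456437e-03,  3.07286659e-04, -1.10188721e-04,
       -8.24331196e-04, -1.41705031e-03,  3.84005476e-04]), 'joint_torque': array([ 9.62567938e-04, -5.96445358e+01,  1.60801359e+00, -2.81191564e+01,
        1.23517096e-02,  9.41959064e-03,  1.83351702e-06]), 'tcp_pos': array([ 0.27617932, -0.6154087 ,  0.30292675]), 'orientation': array([-8.75191379e-04,  9.77838048e-01,  2.09360749e-01, -2.48620961e-04]), 'force': array([ 0.40518592, -0.3977526 ,  0.24869103]), 'torque': array([-0.01103089, -0.04808487, -0.01615744]), 'opening': 0.08551356542908975}
scene {'fx': 532.217084806312, 'fy': 532.217084806312, 'cx': 290.20259705427, 'cy': 211.03633837278326, 'rvec': array([ 1.63759869,  1.99401069, -0.74555055]), 'tvec': array([ 0.16677286, -0.33235883,  1.60437219])}
top {'fx': 439.4842590640531, 'fy': 439.4842590640531, 'cx': 277.20954668077883, 'cy': 211.52925278430396, 'rvec': array([ 2.15089592, -2.18220891,  0.14737381]), 'tvec': array([-0.06469531,  0.5569437 ,  0.99771887])}
```

View pics/scene0.png

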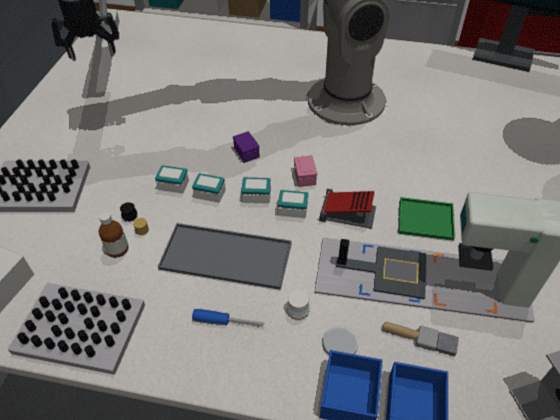

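View pics/top0.png

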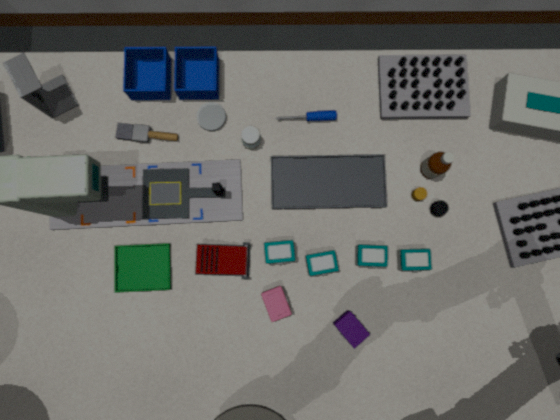

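Top view candidates for a case: teal/white at (280,252), (322,263), (372,256) and (415,260). Look-alikes are the pink block (277,303), the purple block (351,329) and the large white machine with a teal screen (535,100). By the description I choose the four teal ones. Next I measure everything and check in a close crop.

```bash
cat > h.py <<'E'
from cell import env,kin,camera,calibration,job
import cv2,numpy as np
def cal(n):
    c=calibration(n);K=np.array([[c['fx'],0,c['cx']],[0,c['fy'],c['cy']],[0,0,1]]);R=cv2.Rodrigues(c['rvec'])[0];return K,R,np.array(c['tvec']).ravel()
def ray(C,uv,z):
    K,R,t=C
    uv=np.atleast_2d(np.asarray(uv,float));d=np.c_[uv,np.ones(len(uv))]@np.linalg.inv(K).T@R
    o=-R.T@t;s=(z-o[2])/d[:,2];return o+s[:,None]*d
def xyz(C,d):
    K,R,t=C;h,w=d.shape;u,v=np.meshgrid(np.arange(w),np.arange(h))
    P=np.stack([(u-K[0,2])/K[0,0]*d,(v-K[1,2])/K[1,1]*d,d],-1);return (P-t)@R
def blobs(mask,amin=30):
    cs,_=cv2.findContours(mask.astype(np.uint8),cv2.RETR_EXTERNAL,cv2.CHAIN_APPROX_NONE)
    return [c for c in cs if cv2.contourArea(c)>amin]
def rect(C,c,z):
    """min area rect in the world on plane z: centre, size(long,short), yaw of long side"""
    P=ray(C,c.reshape(-1,2),z)[:,:2]
    (cx,cy),(w,h),a=cv2.minAreaRect((P*1000).astype(np.float32))
    a=np.deg2rad(a)
    if w<h:w,h=h,w;a+=np.pi/2
    a=(a+np.pi/2)%np.pi-np.pi/2
    return np.r_[cx/1000,cy/1000],(w,h),a
def hsv(p):
    return cv2.split(cv2.cvtColor(p,cv2.COLOR_BGR2HSV))
def cases(n="top",z=0.045,pic=None):
    p=camera(n)[0] if pic is None else pic
    H,S,V=hsv(p);m=(H>80)&(H<97)&(S>90)&(V>60)
    out=[]
    for c in blobs(m,60):
        r=rect(cal(n),c,z)
        out.append((r,cv2.boundingRect(c)))
    return p,out
def down(yaw):
    """tool down, tool y axis (jaw direction) at angle yaw from world +x... q = Rz(a)*Rx(pi), tool y = Rz(a)*(0,-1,0)"""
    a=yaw+np.pi/2
    a=(a+np.pi/2)%np.pi-np.pi/2
    return a,np.array([0,0,0,0.])
def quat(a):
    return np.array([0,np.cos(a/2),np.sin(a/2),0.])  # tool x at angle a, tool y at a-90deg
E
python3 - <<'E'
from h import *
p,o=cases()
cv2.imwrite("pics/crop1.png",cv2.resize(p[220:350,180:450],None,fx=2.9,fy=2.9,interpolation=cv2.INTER_CUBIC))
for r in o: print(r)
H,S,V=hsv(p);C=cal("top")
def show(nm,m,z,a=30):
    for c in blobs(m,a):print(nm,cv2.boundingRect(c),*rect(C,c,z))
show("blue",(H>100)&(H<125)&(S>120)&(V>60),0.01,6)
show("orange",(H>5)&(H<18)&(S>150)&(V>100),0.01,6)
show("green",(H>50)&(H<78)&(S>150)&(V>60),0.014,300)
show("red",((H<4)|(H>175))&(S>150)&(V>60),0.04,100)
show("yellow",(H>20)&(H<35)&(S>100)&(V>80),0.018,20)
cv2.imwrite("pics/crop2.png",cv2.resize(p[140:300,40:400],None,fx=2.2,fy=2.2,interpolation=cv2.INTER_CUBIC))
s,d=camera("scene")
cv2.imwrite("pics/crop3.png",cv2.resize(s[170:330,300:560],None,fx=3,fy=3,interpolation=cv2.INTER_CUBIC))
E
```

```text
((array([ 0.43486371, -0.17292781]), (69.02154541015625, 48.72593688964844), np.float64(-1.4123347631810077)), (306, 251, 33, 25))
((array([ 0.43911716, -0.38918784]), (70.56132507324219, 48.076839447021484), np.float64(1.555978764805805)), (400, 249, 32, 22))
((array([ 0.45000143, -0.28921378]), (69.3021240234375, 48.41645812988281), np.float64(1.5253505480571303)), (357, 245, 31, 22))
((array([ 0.46210696, -0.07583292]), (68.6176528930664, 48.87864685058594), np.float64(-1.4947765432813958)), (264, 240, 31, 24))
((array([ 0.81203876, -0.71956122]), (80.86539459228516, 39.13715744018555), np.float64(1.3732893761357863)), (526, 92, 34, 21))
blue (149, 218, 9, 4) [0.54371008 0.22372206] (19.100872039794922, 7.198429584503174) 1.556914999087022
blue (194, 209, 9, 11) [0.55128943 0.11237453] (29.026243209838867, 15.26833438873291) -0.6574907307196591
blue (148, 166, 9, 3) [0.67160504 0.22856956] (19.3033447265625, 4.939894199371338) 1.5588039792482151
blue (192, 164, 9, 10) [0.67137103 0.1167196 ] (29.760286331176758, 14.482948303222656) 0.7143859716158945
blue (307, 111, 30, 10) [ 0.79645264 -0.18630859] (72.05819702148438, 23.017976760864258) 1.5607399642026483
blue (174, 46, 43, 46) [0.92131641 0.12667995] (118.5271224975586, 105.10477447509766) 0.0013573550810017654
blue (124, 46, 43, 46) [0.92209363 0.2508208 ] (119.28819274902344, 104.71370697021484) 0.014938542323392534
orange (127, 220, 8, 3) [0.54085199 0.27709024] (16.61353874206543, 4.792265892028809) 1.5569412312237594
orange (126, 167, 9, 10) [0.66115588 0.28125809] (22.863536834716797, 19.256999969482422) 0.023601857364285328
green (116, 244, 54, 48) [0.43101758 0.24472148] (123.9161376953125, 105.58206176757812) -1.5473133941374453
red (196, 245, 51, 30) [0.44608163 0.05827327] (112.87718963623047, 65.11241912841797) 1.525122448309765
yellow (414, 187, 13, 13) [ 0.59714648 -0.41741263] (28.982666015625, 28.6826171875) -1.050018704318346
```

View pics/crop1.png

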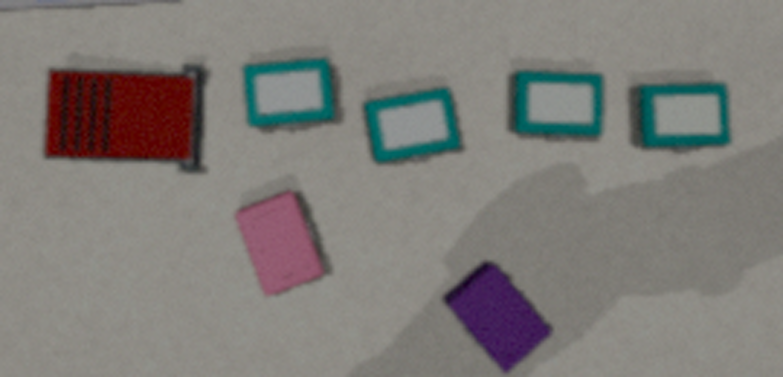

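View pics/crop2.png

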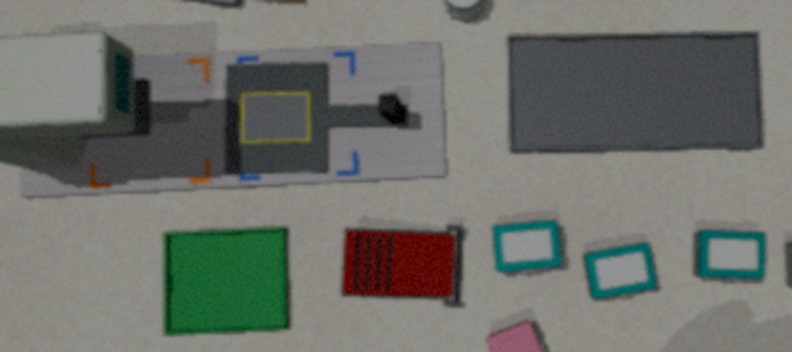

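View pics/crop3.png

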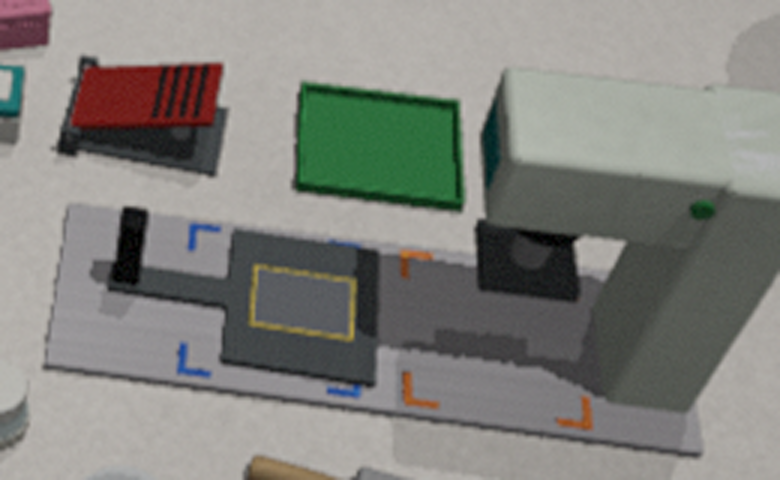

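The crop confirms four teal/white cases. Pink and purple are decoys. Now I work out the station frame, carrier, post and trays.

Run:
```python
from h import *
for n in("top","scene"):
    p,d=camera(n);C=cal(n);H,S,V=hsv(p)
    print("==",n)
    if n=="top":
        roi=lambda x0,x1,y0,y1:(lambda m:(m.__setitem__((slice(y0,y1),slice(x0,x1)),True),m)[1])(np.zeros(p.shape[:2],bool))
        R=roi(130,245,155,235);T=roi(265,395,148,215);Y=roi(140,190,175,215)
    else:
        roi=lambda x0,x1,y0,y1:(lambda m:(m.__setitem__((slice(y0,y1),slice(x0,x1)),True),m)[1])(np.zeros(p.shape[:2],bool))
        R=roi(310,540,225,320);T=roi(150,300,215,295);Y=roi(375,430,250,295)
    m=(H>100)&(H<125)&(S>100)&R
    pts=ray(C,np.argwhere(m)[:,::-1],0.01)[:,:2]
    for sx in(-1,1):
        for sy in(-1,1):
            i=np.argmax(pts@[sx,sy]);print("blue corner",sx,sy,pts[i].round(4))
    print("blue rect",cv2.minAreaRect((pts*1000).astype(np.float32)))
    Ro=np.zeros_like(R)
    if n=="top":Ro[155:235,70:145]=1
    else:Ro[240:325,425:510]=1
    m=(H>4)&(H<20)&(S>110)&(V>60)&Ro
    pts=ray(C,np.argwhere(m)[:,::-1],0.01)[:,:2]
    print("or rect",cv2.minAreaRect((pts*1000).astype(np.float32)),len(pts))
    m=(H>18)&(H<36)&(S>70)&Y
    for c in blobs(m,60):print("pad",*rect(C,c,0.018))
    m=(V<105)&T
    for c in blobs(m,1000):print("tray",*rect(C,c,0.014))
    Rp=np.zeros_like(R)
    if n=="top":Rp[175:205,205:235]=1
    else:Rp[235:270,335:352]=1
    m=(V<40)&Rp
    for c in blobs(m,10):print("post",cv2.boundingRect(c),*rect(C,c,0.09))
    W=xyz(C,d)
    if n=="top":
        m=Rp&(W[...,2]>0.07);print("postdepth",W[m].mean(0),m.sum(),W[m][:,2].max())
        m=(H<5)&(S>150)&Rp*0
    # base -y edge : bright plate rows
    b=W[...,2]
```

```text
== top
blue corner -1 -1 [0.5457 0.107 ]
blue corner -1 1 [0.5402 0.2332]
blue corner 1 -1 [0.6801 0.115 ]
blue corner 1 1 [0.6742 0.2382]
blue rect ((610.4310302734375, 146.39639282226562), (136.92942810058594, 178.76548767089844), 2.189302682876587)
or rect ((603.7549438476562, 332.96942138671875), (136.4003448486328, 128.20291137695312), 2.5418970584869385) 128
pad [0.6066142  0.19545786] (78.5851821899414, 58.13983154296875) -1.559926475640251
tray [ 0.63017926 -0.19769489] (278.59051513671875, 133.66195678710938) -1.5690237560317013
post (212, 184, 13, 13) [0.59931628 0.05929527] (27.099136352539062, 26.84716796875) -0.012622584618648958
postdepth [0.59707344 0.05696949 0.13634998] 99 1.0582275328985764
== scene
blue corner -1 -1 [0.5611 0.0708]
blue corner -1 1 [0.5022 0.394 ]
blue corner 1 -1 [0.6764 0.1134]
blue corner 1 1 [0.6712 0.2408]
blue rect ((598.0387573242188, 234.5849151611328), (147.47279357910156, 345.7668762207031), 9.380813598632812)
or rect ((601.8824462890625, 334.9027099609375), (136.81854248046875, 129.7996368408203), 2.0432286262512207) 128
pad [0.60478809 0.19644739] (76.87367248535156, 57.759063720703125) -1.5594150041096313
tray [ 0.63622229 -0.19495006] (278.87811279296875, 135.66946411132812) -1.565816970812289
post (337, 240, 12, 25) [0.63387708 0.06572958] (64.70287322998047, 18.65788459777832) 0.03998197086633226
```

```bash
cat >> h.py <<'E'
A0=np.pi/2
def aim(th):
    """tool x along th, on the branch nearest A0"""
    return A0+((th-A0+np.pi/2)%np.pi-np.pi/2)
E
python3 - <<'E'
from h import *
s=env.get_state();K,R,t=cal("wrist");o=-R.T@t
from scipy.spatial.transform import Rotation as Q
q=s['orientation'];T=Q.from_quat([*q[1:],q[0]]).as_matrix()
print("cam in tool",T.T@(o-s['tcp_pos']),"cam z in tool",T.T@R[2])
for sg in(1,-1):
  for nm,P in dict(post=(.609,.066,.115),press=(.602,.203,.115),ped=(.446,.10,.13),out=(.431,.245,.24),c=(.435,-.173,.24),c0=(.439,-.389,.24),t=(.63,-.28,.24)).items():
    j=kin.inverse_kinematics(np.array(P),quat(sg*np.pi/2));print(sg,nm,None if j is None else np.round(j,2))
# depth check on pedal/tray
p,d=camera("top");W=xyz(cal("top"),d)
for u in range(196,252,6):print(u,W[260,u].round(3),end=' ')
print()
for u in (120,130,143,155):print(W[268,u].round(3))
E
```

```text
cam in tool [ 0.06647435 -0.00018666 -0.06978054] cam z in tool [-2.61451854e-01  2.74018415e-04  9.65216480e-01]
1 post [ 0.16  0.66 -0.5   1.82  0.43  0.78 -0.57]
1 press [ 0.01  0.71 -0.6   1.76  0.52  0.84 -0.84]
1 ped [ 0.25  0.49 -0.73  2.16  0.53  0.67 -0.85]
1 out [ 0.23  0.48 -1.09  1.99  0.51  0.98 -1.11]
1 c [ 0.62  0.25 -0.43  2.08  0.14  0.84  0.11]
1 c0 [ 0.84  0.42 -0.29  1.82  0.15  0.93  0.49]
1 t [ 0.54  0.58 -0.31  1.56  0.2   1.04  0.17]
-1 post [ 0.58  0.97 -1.2   1.79  1.01  1.14  2.17]
-1 press [ 0.34  1.   -1.2   1.73  1.02  1.17  1.97]
-1 ped [ 0.57  0.72 -1.19  2.15  0.89  0.91  1.99]
-1 out [ 0.29  0.52 -1.18  1.99  0.57  1.02  1.98]
-1 c [ 0.12  0.22  0.14  2.11 -0.04  0.82 -2.85]
-1 c0 [ 0.34  0.42  0.36  1.85 -0.18  0.9  -2.36]
-1 t [ 0.11  0.57  0.32  1.59 -0.2   1.01 -2.65]
196 [0.445 0.112 0.061] 202 [0.445 0.099 0.059] 208 [0.445 0.086 0.053] 214 [0.445 0.073 0.052] 220 [0.445 0.06  0.046] 226 [0.445 0.047 0.039] 232 [0.444 0.033 0.04 ] 238 [0.444 0.02  0.033] 244 [0.444 0.006 0.03 ] 250 [ 0.444 -0.007  0.007] 
[0.43  0.3   0.006]
[0.43  0.277 0.005]
[0.429 0.246 0.007]
[0.429 0.218 0.005]
```

Run:
```python
from h import *
env.reach(np.array([.607,.066,.27]),quat(-np.pi/2+.035))
print(env.get_state()['time'],env.get_state()['tcp_pos'])
C=cal("wrist");p,d=camera("wrist");cv2.imwrite("pics/w1.png",p);np.savez("w1.npz",K=C[0],R=C[1],t=C[2],p=p,d=d)
```

```text
3.025 [0.60719275 0.06510566 0.26973611]
```

View pics/w1.png

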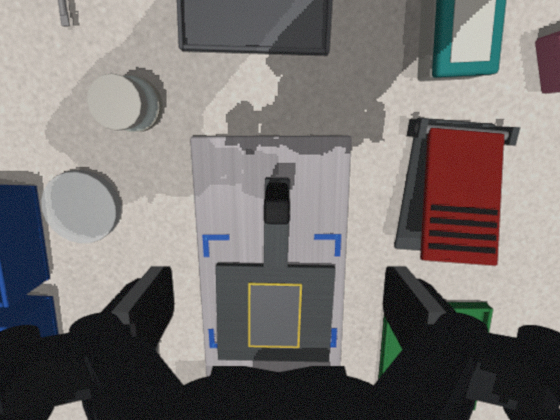

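The wrist view shows the post top near (277,210), the yellow pad frame around (275,315) and the blue corners at (205,237), (338,237), (212,345) and (335,340).

Run:
```python
from h import *
f=np.load("w1.npz");C=(f['K'],f['R'],f['t']);p=f['p'];d=f['d'];H,S,V=hsv(p)
W=xyz(C,d)
M=np.zeros(V.shape,bool);M[175:226,260:295]=1
m=M&(np.abs(W[...,2]-.09)<.008);print("post depth",W[m].mean(0),m.sum(),cv2.boundingRect(m.astype(np.uint8)))
for c in blobs(m,20):print("post top",*rect(C,c,.09))
Y=np.zeros(V.shape,bool);Y[275:355,240:310]=1
for c in blobs((H>18)&(H<36)&(S>70)&Y,60):print("pad",*rect(C,c,0.018))
B=np.zeros(V.shape,bool);B[230:350,200:345]=1
m=(H>100)&(H<125)&(S>130)&(V>70)&B
for c in blobs(m,5):print("blue",cv2.boundingRect(c))
P=ray(C,np.argwhere(m)[:,::-1],.01)[:,:2]
print(cv2.minAreaRect((P*1000).astype(np.float32)))
for s in((-1,-1),(1,-1),(-1,1),(1,1)):print(s,P[np.argmax(P@s)])
cv2.imwrite("pics/w1c.png",cv2.resize(p[170:360,190:350],None,fx=3,fy=3))
```

```text
post depth [0.60840682 0.06522968 0.08918681] 712 (264, 197, 27, 28)
post top [0.60825812 0.06498811] (20.572927474975586, 19.273109436035156) -1.536759097403353
pad [0.60667615 0.19662819] (76.36202239990234, 54.53807067871094) -1.558884041568783
blue (209, 329, 8, 19)
blue (330, 328, 7, 19)
blue (203, 235, 26, 22)
blue (314, 234, 27, 22)
((610.0325927734375, 174.57286071777344), (137.3363494873047, 128.33909606933594), 2.482357978820801)
(-1, -1) [0.54438618 0.10876483]
(1, -1) [0.68022099 0.11338589]
(-1, 1) [0.53961605 0.23574476]
(1, 1) [0.6742893  0.24153583]
```

View pics/w1c.png

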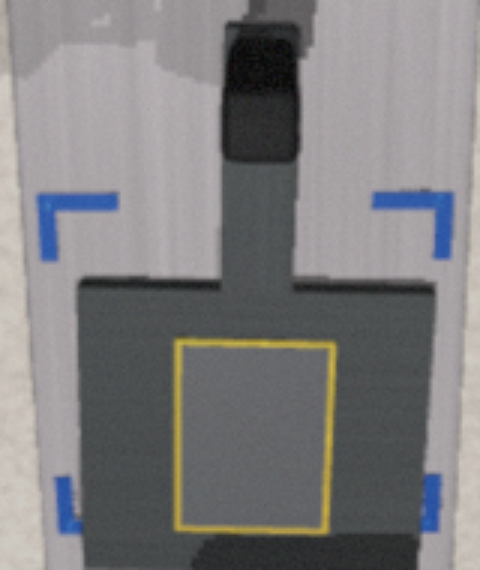

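```bash
cat >> h.py <<'E'
LOAD=np.array([.610,.1744]);YAW=.040
PRESS=LOAD+.16*np.array([-np.sin(YAW),np.cos(YAW)])
def postxy(o,y=YAW): return o+.13*np.array([np.sin(y),-np.cos(y)])
def st(msg=""):
    s=env.get_state();print(msg,"t=%.1f"%s['time'],s['tcp_pos'].round(4),"F",s['force'].round(2),"op %.4f"%s['opening'])
    return s
E
python3 - <<'E'
from h import *
env.movel(np.array([.6083,.0652,.118]),velocity=.12,rot=quat(-np.pi/2+.012),stop_force=15);st("down")
env.grip(.0,30);st("grip")
x=postxy(LOAD);print(x,PRESS)
env.movel(np.array([*x,.118]),velocity=.05,rot=quat(-np.pi/2+YAW));st("slid")
env.grip(.05);st("rel")
env.movel(np.array([*x,.27]),velocity=.2);st()
C=cal("wrist");p,d=camera("wrist");H,S,V=hsv(p);cv2.imwrite("pics/w2.png",p)
for c in blobs((H>18)&(H<36)&(S>70),600):print("pad",cv2.boundingRect(c),*rect(C,c,0.018))
m=(H>100)&(H<125)&(S>130)&(V>70)
for c in blobs(m,5):print(cv2.boundingRect(c),ray(C,[[cv2.boundingRect(c)[0],cv2.boundingRect(c)[1]]],.01))
E
```

```text
down t=4.5 [0.6088 0.0654 0.1189] F [0.43 0.47 0.05] op 0.0854
grip t=5.1 [0.6085 0.0652 0.1182] F [0.49 0.22 1.  ] op 0.0196
[0.61519861 0.04450399] [0.60360171 0.33427202]
slid t=5.7 [0.6153 0.0443 0.1181] F [-0.27  1.91  1.63] op 0.0193
rel t=6.1 [0.6152 0.0441 0.1178] F [-0.37  0.43  0.03] op 0.0502
 t=7.0 [0.6146 0.044  0.2687] F [1.5  0.53 0.21] op 0.0496
pad (250, 283, 55, 66) [0.60979773 0.17501227] (75.36321258544922, 55.57201385498047) -1.5276027833910106
(316, 347, 25, 19) [[0.56623111 0.21549959 0.01      ]]
(214, 347, 25, 19) [[0.67668678 0.21983881 0.01      ]]
(16, 327, 13, 10) [[0.88682912 0.2035176  0.01      ]]
(0, 297, 7, 11) [[0.89796445 0.16861092 0.01      ]]
(320, 255, 24, 5) [[0.56959294 0.10880238 0.01      ]]
(214, 255, 22, 5) [[0.67598319 0.11306492 0.01      ]]
(0, 205, 61, 165) [[0.88174873 0.06967092 0.01      ]]
```

View pics/w2.png

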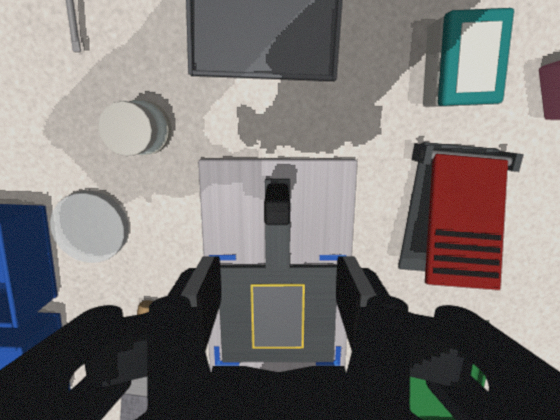

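The carrier is on the load mark (pad centre (277,317) gives 0.6098, 0.175). Now I weigh the first case.

```bash
cat >> h.py <<'E'
ZT=.22
def find(xy,z=.045,n="top"):
    p,o=cases(n,z)
    o=[r for r,b in o if 55<r[1][0]<80 and 38<r[1][1]<60]
    if not o: return None
    return min(o,key=lambda r:np.hypot(*(r[0]-xy)))
def pick(xy,th,surf=0.0,f=40):
    a=aim(th);env.grip(.085)
    env.reach(np.array([*xy,ZT]),quat(a))
    env.movel(np.array([*xy,surf+.082+.02]),velocity=.2)
    hit=env.movel(np.array([*xy,surf+.082]),velocity=.06,stop_force=12)
    f0=env.get_state()['force'][2]
    env.grip(0.02,f);o=env.get_state()['opening']
    env.movel(np.array([*xy,ZT]),velocity=.2);env.dwell(.3)
    fs=[]
    for _ in range(5):
        fs.append(env.get_state()['force'][2]);env.dwell(.04)
    w=f0-np.mean(fs);st("pick hit %s open %.4f f0 %.2f weight %.2f"%(hit,o,f0,w));return w
def place(xy,th,surf,opn=.064):
    a=aim(th)
    env.reach(np.array([*xy,ZT]),quat(a))
    env.movel(np.array([*xy,surf+.082+.02]),velocity=.2)
    hit=env.movel(np.array([*xy,surf+.082]),velocity=.04,stop_force=8)
    env.dwell(.15);s=st("placing hit %s"%hit)
    env.grip(opn)
    env.movel(np.array([*xy,ZT]),velocity=.2);st("placed")
E
python3 - <<'E'
from h import *
r=find([.462,-.076]);print(r)
env.reach(np.array([.6,.0,.25]),quat(np.pi/2))
w=pick(r[0],r[2])
E
```

```text
(array([ 0.43937161, -0.388992  ]), (70.0728759765625, 48.2436637878418), np.float64(-1.560844286256271))
pick hit False open 0.0495 f0 -0.21 weight 1.11 t=13.9 [ 0.4393 -0.389   0.2198] F [-0.43 -0.41 -2.51] op 0.0494
```

Run:
```python
from h import *
for _ in range(6):
    st();env.dwell(.2)
p,o=cases();cv2.imwrite("pics/t3.png",p)
for r in o:print(r)
```

```text
t=13.9 [ 0.4393 -0.389   0.2198] F [-0.43 -0.41 -2.51] op 0.0494
 t=14.1 [ 0.4394 -0.389   0.22  ] F [ 0.88 -0.22 -1.25] op 0.0493
 t=14.3 [ 0.4394 -0.389   0.22  ] F [-0.83  0.34 -1.83] op 0.0496
 t=14.5 [ 0.4394 -0.389   0.22  ] F [ 0.82 -0.84 -2.3 ] op 0.0499
 t=14.7 [ 0.4394 -0.389   0.22  ] F [ 0.23 -0.61 -1.83] op 0.0491
 t=14.9 [ 0.4394 -0.389   0.22  ] F [ 0.11 -0.11 -1.61] op 0.0497
((array([ 0.43487094, -0.17290129]), (68.73221588134766, 48.59385299682617), np.float64(-1.403507632524156)), (306, 251, 33, 25))
((array([ 0.43862067, -0.41482523]), (57.666385650634766, 30.17214584350586), np.float64(-0.054534748064043015)), (420, 247, 14, 26))
((array([ 0.45006964, -0.28921686]), (69.30210876464844, 48.13747787475586), np.float64(1.5253494827926941)), (357, 245, 31, 22))
((array([ 0.46177341, -0.07584384]), (68.67009735107422, 48.908634185791016), np.float64(-1.4906454394760864)), (264, 240, 32, 24))
((array([ 0.81203522, -0.71956049]), (80.8653793334961, 39.144508361816406), np.float64(1.3732907077163312)), (526, 92, 34, 21))
```

About 1.7 N, so this one is empty. It goes into the grey tray's far slot, then on to the next.

```bash
sed -i 's/for _ in range(5):/for _ in range(12):/' h.py
python3 - <<'E'
from h import *
place([.632,-.281],np.pi/2,.004)
r=find([.450,-.289]);print(r)
w=pick(r[0],r[2])
if w<3: place([.632,-.196],np.pi/2,.004)
E
```

```text
placing hit True t=17.4 [ 0.6319 -0.2806  0.0865] F [-0.19  0.71  4.81] op 0.0496
placed t=18.5 [ 0.6315 -0.2803  0.2187] F [-0.24  0.02 -0.39] op 0.0639
(array([ 0.45038373, -0.28932553]), (69.11351776123047, 48.49791717529297), np.float64(1.5253494827926941))
pick hit False open 0.0492 f0 0.08 weight 6.19 t=23.0 [ 0.4504 -0.2894  0.2201] F [ 0.29 -0.5  -6.93] op 0.0495
```

6.2 N, so this is the full case. I set it on the carrier.

Run:
```python
from h import *
place([.6098,.175],np.pi/2+.042,.018)
env.dwell(.2)
p,d=camera("top");cv2.imwrite("pics/t4.png",p);s,_=camera("scene");cv2.imwrite("pics/s4.png",s)
w,_=camera("wrist");cv2.imwrite("pics/w4.png",w)
for z in(.063,):
  for r in cases(z=z,pic=p)[1]:print(r)
```

```text
placing hit True t=26.1 [0.6095 0.1753 0.1005] F [0.07 0.26 5.23] op 0.0497
placed t=27.1 [0.609  0.1752 0.2189] F [-0.97 -0.55 -0.75] op 0.0642
((array([ 0.43482401, -0.17081696]), (67.50314331054688, 47.7305793762207), np.float64(-1.4035082650249153)), (306, 251, 33, 25))
((array([ 0.46166397, -0.07541721]), (67.54059600830078, 47.87028121948242), np.float64(-1.4870552486553077)), (264, 240, 31, 24))
((array([ 0.62656964, -0.27889758]), (69.92666625976562, 49.31920623779297), np.float64(1.5580036993406465)), (351, 168, 31, 22))
((array([ 0.80529218, -0.70776953]), (79.42881774902344, 38.441864013671875), np.float64(1.37328831087135)), (526, 92, 34, 21))
```

View pics/s4.png

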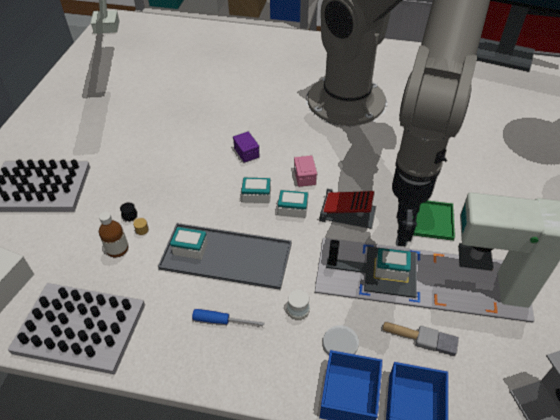

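View pics/w4.png

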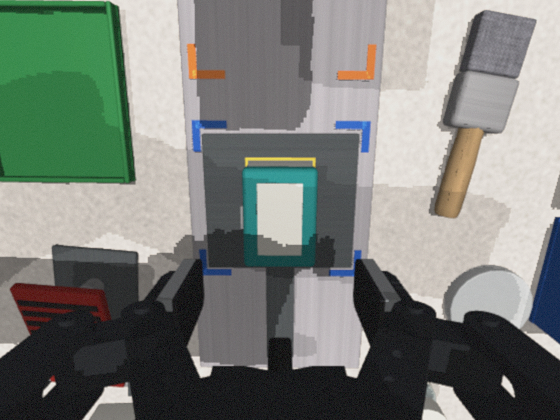

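The wrist view shows the case square on the pad (teal top (245-315,168-268), yellow frame just peeking out). I check the numbers, then slide to the press mark.

```bash
cat > slide.py <<'E'
from h import *
def topost(o,yaw=YAW):
    x=postxy(o,yaw);q=quat(-np.pi/2+yaw)
    env.grip(.06)
    env.reach(np.array([*x,.25]),q)
    env.movel(np.array([*x,.14]),velocity=.2)
    env.movel(np.array([*x,.118]),velocity=.08,stop_force=12)
    env.grip(0,30);st("gripped")
def slideto(o,yaw=YAW,v=.06):
    x=postxy(o,yaw);env.movel(np.array([*x,.118]),velocity=v,rot=quat(-np.pi/2+yaw));env.dwell(.2);st("slid")
def offpost():
    s=env.get_state()['tcp_pos'];env.grip(.05);env.movel(np.array([s[0],s[1],.25]),velocity=.2);st("off")
E
python3 - <<'E'
from slide import *
C=cal("wrist")
p,o=cases("wrist",.063)
for r,b in o:
    if b[2]*b[3]>3000:print(r,b)
print("to",PRESS)
env.movel(np.array([.61,.06,.25]),velocity=.2)
topost(LOAD);slideto(PRESS);offpost()
s,_=camera("scene");cv2.imwrite("pics/s5.png",s);p,_=camera("wrist");cv2.imwrite("pics/w5.png",p)
E
```

```text
(array([0.60989996, 0.17631816]), (69.19558715820312, 49.25637435913086), np.float64(-1.5322821862916856)) (242, 167, 76, 100)
to [0.60360171 0.33427202]
gripped t=31.9 [0.6153 0.0446 0.1184] F [ 0.19 -1.03  2.73] op 0.0199
slid t=34.9 [0.6114 0.1976 0.1183] F [  0.06 -18.44  14.01] op 0.0194
off t=36.1 [0.6109 0.1971 0.2488] F [-0.34 -0.69  0.33] op 0.0504
```

View pics/s5.png

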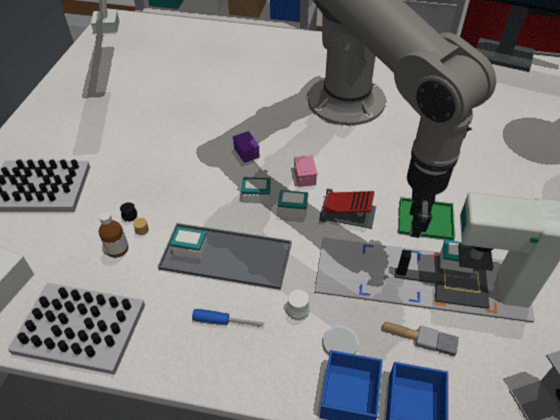

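View pics/w5.png

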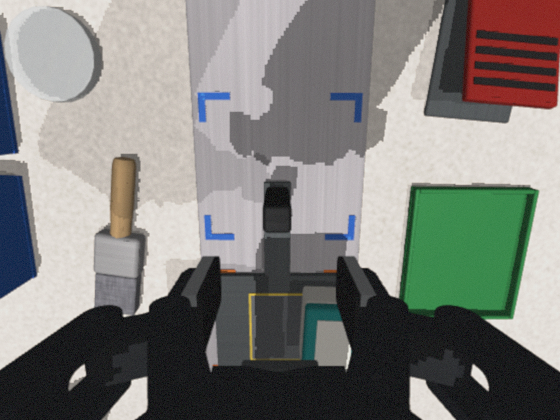

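The case is no longer on the pad: it has shifted toward -x (teal at (325,330) in the wrist view). The slide also stopped about 7 mm short, with 18 N on the tool. I look closer before moving.

Run:
```python
import cv2
s=cv2.imread("pics/s5.png");cv2.imwrite("pics/s5c.png",cv2.resize(s[185:320,390:560],None,fx=4.4,fy=4.4,interpolation=cv2.INTER_CUBIC))
from h import *
p,_=camera("top");cv2.imwrite("pics/t5c.png",cv2.resize(p[140:300,40:300],None,fx=3,fy=3,interpolation=cv2.INTER_CUBIC))
```

```text
(no output)
```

View pics/s5c.png

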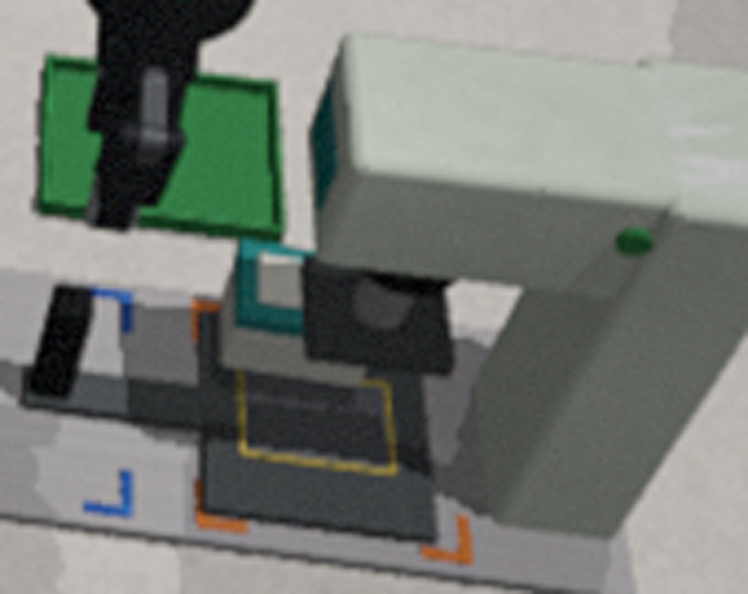

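View pics/t5c.png

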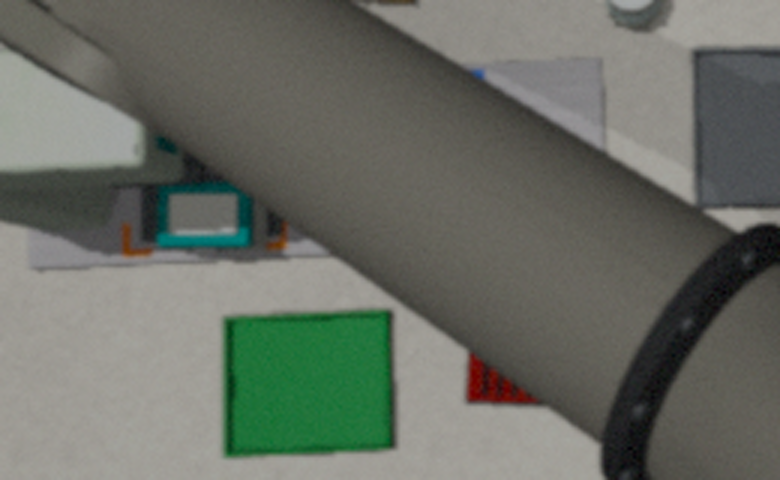

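The likeliest explanation is the announced knock on the case. Separately, my wrist or forearm probably brushed the head at the end of the slide. I'll hold the post with the tool leaning back (-y) for clearance, slide back and re-seat the case.

```bash
cat > slide.py <<'E'
from h import *
from scipy.spatial.transform import Rotation as Q
PHI=.22
def tq(yaw,phi=None):
    phi=PHI if phi is None else phi
    q=quat(-np.pi/2+yaw);r=Q.from_euler('z',yaw)*Q.from_euler('x',phi)*Q.from_euler('z',-yaw)*Q.from_quat([*q[1:],q[0]])
    v=r.as_quat();return np.array([v[3],*v[:3]])
def tp(x,gz,yaw,phi=None):
    phi=PHI if phi is None else phi
    up=Q.from_euler('z',yaw).apply([0,-np.sin(phi),np.cos(phi)])
    return np.array([x[0],x[1],gz])+.054*up
GZ=.068
def topost(o,yaw=YAW):
    x=postxy(o,yaw);q=tq(yaw)
    env.grip(.06)
    env.reach(tp(x,.2,yaw),q)
    env.movel(tp(x,.09,yaw),velocity=.2)
    env.movel(tp(x,GZ,yaw),velocity=.08,stop_force=12)
    env.grip(0,30);st("gripped")
def slideto(o,yaw=YAW,v=.06,sf=None):
    x=postxy(o,yaw);h=env.movel(tp(x,GZ,yaw),velocity=v,rot=tq(yaw),stop_force=sf);env.dwell(.2);st("slid %s"%h)
    t=tp(x,GZ,yaw);print("target",t.round(4))
def offpost(yaw=YAW):
    s=env.get_state()['tcp_pos'];env.grip(.05);env.movel(np.array([s[0],s[1],.25]),velocity=.2);st("off")
E
python3 - <<'E'
from slide import *
s=env.get_state();print(s['qpos'].round(2))
for r in cases("top",.063)[1]:print(r)
o=PRESS+[.0026,-.0067]
x=postxy(o);print(x)
for P in(tp(x,.2,YAW),tp(x,GZ,YAW),tp(postxy(PRESS),GZ,YAW),tp(postxy(LOAD),GZ,YAW)):
    j=kin.inverse_kinematics(P,tq(YAW));print(P.round(3),None if j is None else j.round(2))
E
```

```text
[ 0.34  0.77 -1.16  1.64  0.74  1.24  2.21]
((array([0.55665479, 0.31190472]), (70.0804214477539, 45.69382095336914), np.float64(1.5568815764153419)), (92, 202, 32, 21))
((array([ 0.6265697 , -0.27889758]), (69.92666625976562, 49.3192024230957), np.float64(1.5580039656567557)), (351, 168, 31, 22))
((array([ 0.80525854, -0.70796033]), (79.0321273803711, 38.45157241821289), np.float64(1.373563681728064)), (527, 92, 33, 21))
[0.61140032 0.197676  ]
[0.612 0.186 0.253] [ 0.5   0.81 -1.26  1.67  0.65  1.11  2.3 ]
[0.612 0.186 0.121] [ 0.44  0.95 -1.13  1.75  0.82  0.93  2.23]
[0.609 0.193 0.121] [ 0.42  0.95 -1.13  1.76  0.82  0.93  2.22]
[0.616 0.033 0.121] [ 0.7   0.95 -1.15  1.78  0.79  0.97  2.48]
```

Run:
```python
from slide import *
topost(PRESS+[.0026,-.0067])
slideto(LOAD,v=.04)
offpost()
env.reach(np.array([.60,.05,.25]),quat(np.pi/2))
C=cal("wrist");p,d=camera("wrist");cv2.imwrite("pics/w6.png",p)
H,S,V=hsv(p)
for c in blobs((H>18)&(H<36)&(S>70),600):print("pad",cv2.boundingRect(c),*rect(C,c,0.018))
for r,b in cases("wrist",.063,p)[1]:
    if b[2]*b[3]>1500:print(r,b)
for r in cases("top",.063)[1]:print(r)
```

```text
gripped t=38.4 [0.612  0.1859 0.1211] F [-1.32 -1.18  2.64] op 0.0196
slid False t=42.6 [0.6152 0.0355 0.121 ] F [ 0.62  8.18 -0.18] op 0.0195
target [0.6157 0.0327 0.1207]
off t=43.8 [0.6147 0.0349 0.2488] F [0.2  0.25 0.19] op 0.0499
(array([0.56393103, 0.16024564]), (60.66849136352539, 48.91218566894531), np.float64(-1.5692103489570615)) (187, 0, 76, 99)
((array([ 0.43482401, -0.17081696]), (67.50314331054688, 47.7305793762207), np.float64(-1.4035082650249153)), (306, 251, 33, 25))
((array([ 0.46217703, -0.07531703]), (67.56078338623047, 48.134761810302734), np.float64(-1.5097872926404379)), (264, 240, 31, 23))
((array([ 0.62656921, -0.27893417]), (69.99987030029297, 49.3192024230957), np.float64(1.5580039656567557)), (351, 168, 31, 22))
((array([ 0.8050354, -0.7079176]), (79.03760528564453, 38.887550354003906), np.float64(1.3732909740324404)), (527, 92, 33, 21))
```

View pics/w6.png

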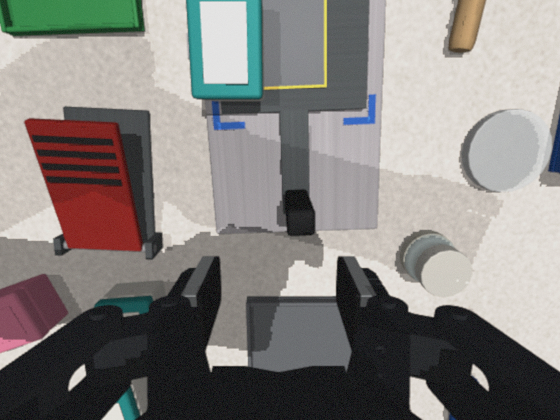

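Run:
```python
from h import *
env.movel(np.array([.60,.13,.27]),velocity=.2)
C=cal("wrist");p,d=camera("wrist");cv2.imwrite("pics/w7.png",p)
for r,b in cases("wrist",.063,p)[1]:
    if b[2]*b[3]>1500:print(r,b)
W=xyz(C,d);H,S,V=hsv(p)
m=(H>80)&(H<97)&(S>90)&(V>60)
print("lid z",np.percentile(W[m][:,2],[5,50,95]))
```

```text
(array([0.56389282, 0.16411865]), (67.9087142944336, 48.974971771240234), np.float64(1.5706266834334586)) (199, 114, 65, 88)
lid z [0.04551555 0.06266232 0.06397283]
```

View pics/w7.png

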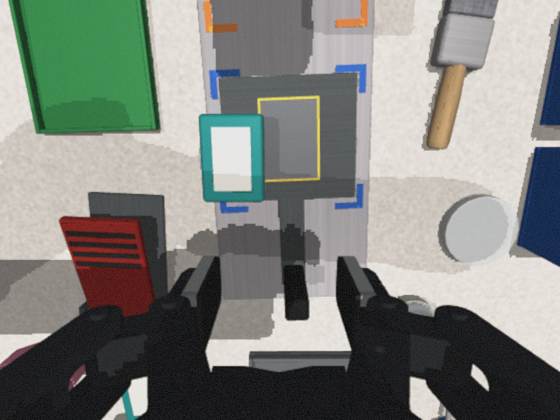

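The case stands flat on the carrier's -x half at (232,157). I pick it up and re-centre it on the pad at (289,140).

Run:
```python
from h import *
C=cal("wrist");pc=ray(C,[[289,139.8]],.018)[0][:2];print("pad",pc)
pick(np.array([.5639,.1645]),np.pi/2,.018)
place(pc,np.pi/2+.042,.018)
p,_=camera("wrist");cv2.imwrite("pics/w8.png",p);C=cal("wrist")
for r,b in cases("wrist",.063,p)[1]:
    if b[2]*b[3]>1500:print(r,b)
```

```text
pad [0.60986272 0.17620244]
pick hit False open 0.0497 f0 0.17 weight 6.09 t=50.4 [0.5639 0.1645 0.22  ] F [ 0.44  0.27 -7.24] op 0.0497
placing hit True t=52.0 [0.6097 0.1764 0.1003] F [0.1  0.15 5.59] op 0.0498
placed t=53.1 [0.6091 0.1764 0.219 ] F [-0.53 -0.33 -0.16] op 0.0640
(array([0.60959814, 0.17791672]), (68.9057388305664, 49.130882263183594), np.float64(-1.5258706842239689)) (243, 167, 76, 100)
```

View pics/w8.png

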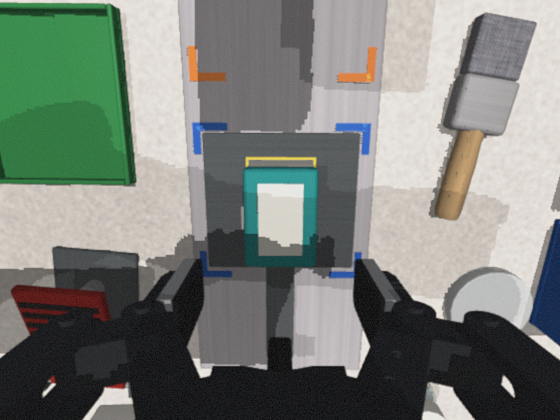

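Centred again. I slide half way, check, then go the rest.

```bash
python3 - <<'E'
from slide import *
env.movel(np.array([.61,.06,.25]),velocity=.25)
topost(np.array([.6099,.1765]))
s,_=camera("scene");cv2.imwrite("pics/s9a.png",s)
slideto((LOAD+PRESS)/2,v=.06,sf=25)
s,_=camera("scene");cv2.imwrite("pics/s9b.png",s)
E
python3 -c "
import cv2,numpy as np
a=[cv2.resize(cv2.imread(f'pics/s9{k}.png')[170:320,310:560],None,fx=1.6*2,fy=1.6*2)[:,:] for k in 'ab']
a=[cv2.resize(x,(760,295)) for x in a]
cv2.imwrite('pics/s9.png',np.vstack(a))"
```

```text
gripped t=57.5 [0.6157 0.0349 0.1211] F [-1.61 -1.33  3.12] op 0.0194
slid True t=58.1 [0.6157 0.0352 0.1211] F [-0.88 -0.82  4.24] op 0.0196
target [0.6125 0.1127 0.1207]
```

View pics/s9.png

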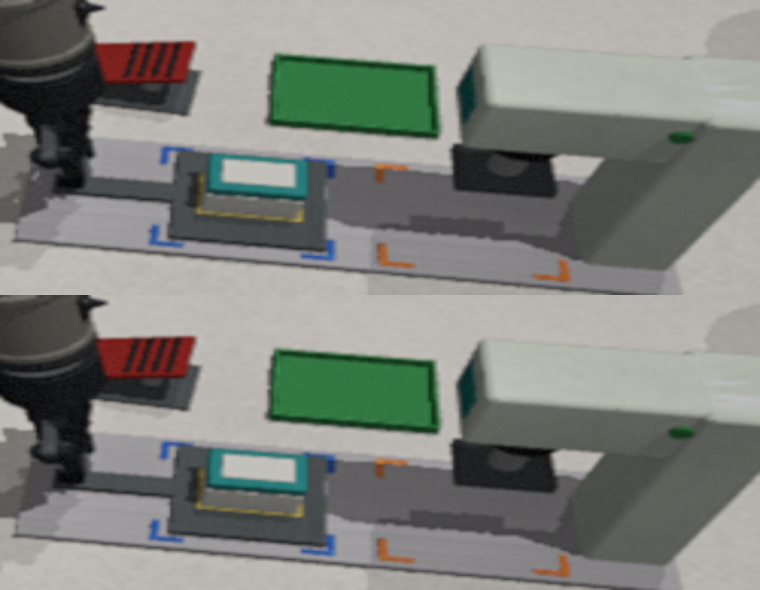

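Run:
```python
from slide import *
slideto(np.array([.6099,.1765])+[-.0008,.02],v=.03,sf=45)
slideto((LOAD+PRESS)/2,v=.04,sf=45)
s,_=camera("scene");cv2.imwrite("pics/s10.png",cv2.resize(s[170:320,310:560],(760,456)))
```

```text
slid False t=59.2 [0.6167 0.0489 0.1211] F [ -0.86 -15.89  13.36] op 0.0197
target [0.6148 0.0548 0.1207]
slid False t=61.0 [0.6151 0.1063 0.1211] F [  0.04 -17.83  14.  ] op 0.0196
target [0.6125 0.1127 0.1207]
```

View pics/s10.png

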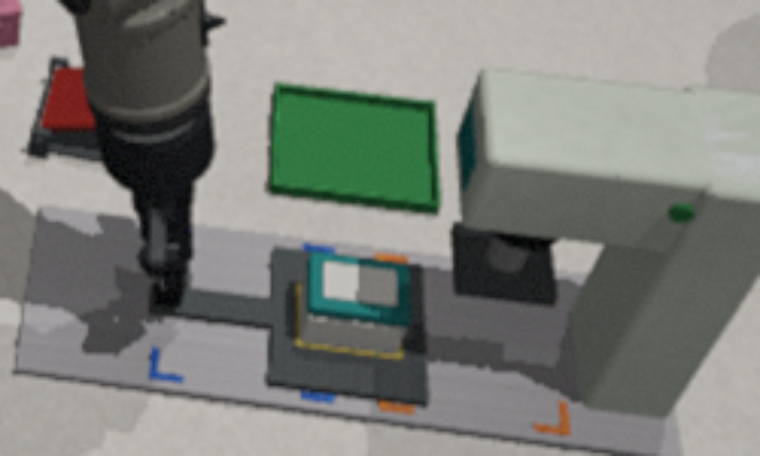

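Just friction: a steady ~18 N when pushing, so about 6 mm of compliant lag, and no contact with the head. I aim slightly beyond to compensate.

Run:
```python
from slide import *
slideto(PRESS+[-.0023,.0062],v=.05,sf=None)
print("want",tp(postxy(PRESS),GZ,YAW))
s,_=camera("scene");cv2.imwrite("pics/s11a.png",cv2.resize(s[170:320,310:560],(760,456)))
offpost()
s,_=camera("scene");cv2.imwrite("pics/s11.png",cv2.resize(s[170:320,310:560],(760,456)))
C=cal("wrist");p,d=camera("wrist");cv2.imwrite("pics/w11.png",p)
W=xyz(C,d);m=np.abs(W[...,2]-.09)<.006;m[:, :240]=0;m[:,320:]=0;m[260:]=0
for c in blobs(m,100):print("post",*rect(C,c,.09),"want",postxy(PRESS))
```

```text
slid False t=63.1 [0.6101 0.1923 0.1211] F [  1.25 -19.51  16.75] op 0.0195
target [0.607  0.1988 0.1207]
want [0.60927157 0.19260103 0.12069846]
off t=64.4 [0.6096 0.1918 0.2487] F [-0.02 -1.19 -1.09] op 0.0501
post [0.60996283 0.20204109] (20.54536247253418, 19.300439834594727) -1.5308408835097351 want [0.60880032 0.204376  ]
```

View pics/s11.png

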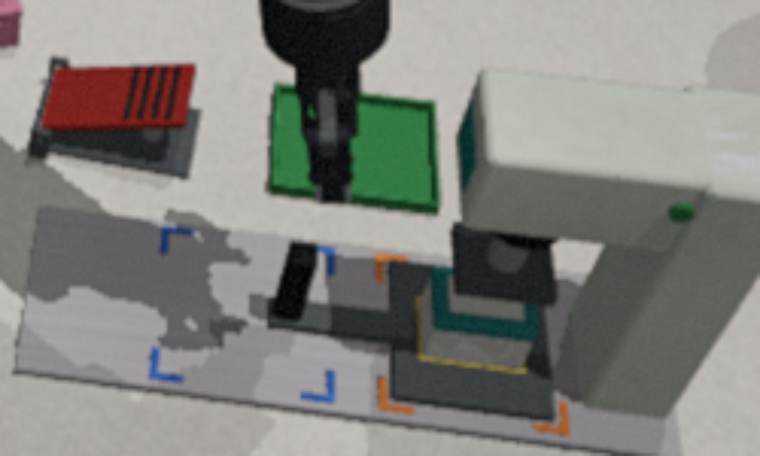

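View pics/w11.png

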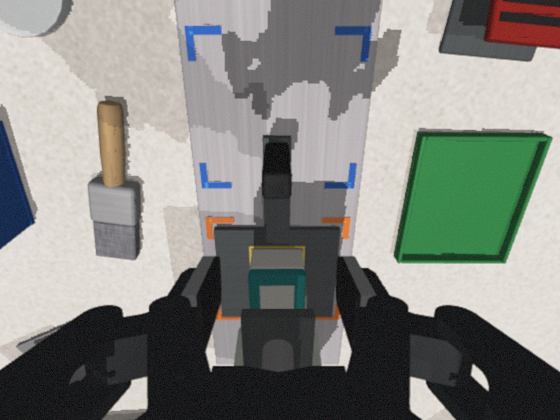

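The carrier is under the head with the case still on its pad: post 3 mm from nominal, case at (278,290). Now the pedal.

Run:
```python
from slide import *
env.grip(0,30)
q=quat(-np.pi/2+.0)
env.reach(np.array([.55,.12,.26]),q)
env.reach(np.array([.445,.098,.17]),q);st()
env.movel(np.array([.445,.098,.135]),velocity=.1)
h=env.movel(np.array([.445,.098,.0995]),velocity=.04,stop_force=30);st("pressed %s"%h)
env.dwell(.5);st();s,_=camera("scene");cv2.imwrite("pics/s12.png",cv2.resize(s[160:310,310:560],(760,456)))
env.dwell(.7)
st()
```

```text
t=66.1 [0.4458 0.0986 0.1701] F [-0.08  0.75  0.84] op 0.0003
pressed True t=67.5 [0.4464 0.1024 0.1025] F [-3.38 -1.86 15.24] op 0.0000
 t=68.0 [0.4463 0.1024 0.1025] F [-3.44 -2.21 15.62] op 0.0003
 t=68.8 [0.4463 0.1024 0.1025] F [-3.09 -2.58 15.32] op -0.0001
```

View pics/s12.png

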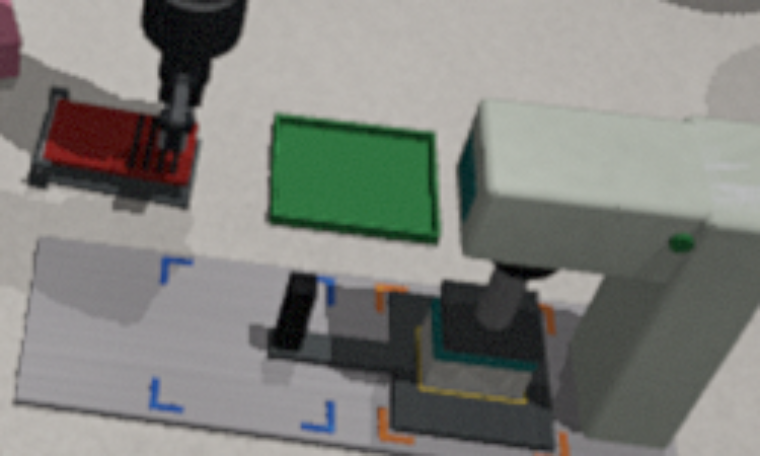

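The pedal is at its stop (tip 29.5 mm, 15 N) and the ram is down over the case. I release it and slide back.

Run:
```python
from slide import *
env.movel(np.array([.445,.100,.17]),velocity=.1)
s,_=camera("scene");cv2.imwrite("pics/s13a.png",cv2.resize(s[160:310,310:560],(760,456)))
env.reach(np.array([.58,.12,.26]),tq(YAW))
topost(np.array([.6048,.3325]))
slideto(LOAD+[0.0005,-.003],v=.05)
offpost()
env.reach(np.array([.60,.13,.27]),quat(np.pi/2))
C=cal("wrist");p,d=camera("wrist");cv2.imwrite("pics/w13.png",p)
for r,b in cases("wrist",.063,p)[1]:
    if b[2]*b[3]>1500:print(r,b)
```

```text
gripped t=72.9 [0.6106 0.1909 0.1211] F [-0.95 -1.02  3.31] op 0.0196
slid False t=76.5 [0.6157 0.0328 0.1211] F [ 0.26  8.99 -0.43] op 0.0193
target [0.6162 0.0297 0.1207]
off t=77.7 [0.6151 0.0323 0.2488] F [ 0.08 -0.38 -0.09] op 0.0501
(array([0.6097002 , 0.17531126]), (68.83087921142578, 49.57404327392578), np.float64(-1.5230983834634668)) (257, 98, 67, 93)
```

View pics/w13.png

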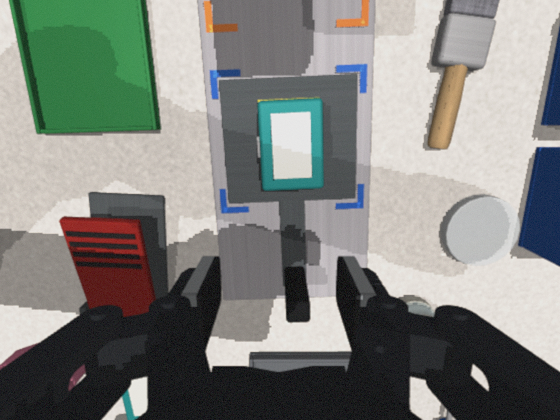

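View pics/s13a.png

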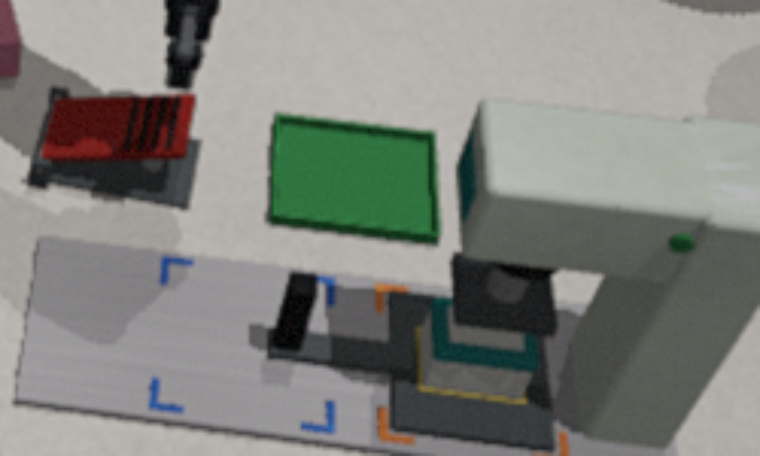

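The pedal and ram are up again. The carrier is on the blue mark with the case at (290,144). Next: sealed case into the green tray, then the two remaining cases.

Run:
```python
from h import *
pick(np.array([.6097,.1753]),np.pi/2+.045,.018)
place([.431,.2447],np.pi/2+.024,.004)
p,_=camera("wrist");cv2.imwrite("pics/w14.png",p)
for k,(g,slot) in enumerate([([.435,-.173],-.196),([.462,-.076],-.111)]):
    env.reach(np.array([.60,-.30 if 0 else .05,.26]),quat(np.pi/2))
    p,o=cases();cv2.imwrite(f"pics/t14{k}.png",p)
    o=[r for r,b in o if 55<r[1][0]<80 and 38<r[1][1]<60]
    for r in o:print(r)
    r=min(o,key=lambda r:np.hypot(*(r[0]-g)))
    if np.hypot(*(r[0]-g))>.06: print("STOP",r);break
    w=pick(r[0],r[2])
    if w>3:print("HEAVY");break
    place([.632,slot],np.pi/2,.004)
```

```text
pick hit False open 0.0493 f0 0.27 weight 6.38 t=83.7 [0.6097 0.1753 0.22  ] F [-0.25  0.28 -5.  ] op 0.0496
placing hit True t=85.9 [0.4307 0.2449 0.0863] F [-0.59 -0.29  5.9 ] op 0.0498
placed t=87.0 [0.4303 0.2447 0.2192] F [-0.75 -0.16 -0.43] op 0.0642
(array([ 0.43477829, -0.17283087]), (68.79470825195312, 48.59343719482422), np.float64(-1.4126624318636285))
(array([ 0.46261414, -0.0757044 ]), (68.79180145263672, 49.13719940185547), np.float64(-1.495997344647467))
(array([ 0.63008374, -0.28293271]), (71.19145965576172, 50.21122360229492), np.float64(1.5580102240853169))
pick hit False open 0.0494 f0 -0.09 weight 1.49 t=92.8 [ 0.4348 -0.1728  0.22  ] F [-0.23  0.58 -1.98] op 0.0497
placing hit True t=95.0 [ 0.6319 -0.1956  0.0864] F [-0.79  0.12  4.77] op 0.0494
placed t=96.1 [ 0.6315 -0.1954  0.2188] F [ 0.2   1.61 -0.34] op 0.0641
(array([ 0.46261743, -0.07574813]), (68.70411682128906, 49.13719177246094), np.float64(-1.4959979105691983))
(array([ 0.63008368, -0.28293268]), (71.19145202636719, 50.21123123168945), np.float64(1.5580092919789355))
(array([ 0.63114551, -0.19747296]), (70.64148712158203, 50.147789001464844), np.float64(1.5580042319728644))
pick hit False open 0.0494 f0 -0.15 weight 1.49 t=101.6 [ 0.4626 -0.0757  0.22  ] F [-0.09 -0.01 -2.51] op 0.0498
placing hit True t=103.7 [ 0.632  -0.1107  0.0865] F [-0.36  0.8   5.55] op 0.0500
placed t=104.8 [ 0.6314 -0.1105  0.2189] F [-0.34  0.07  0.02] op 0.0638
```

View pics/w14.png

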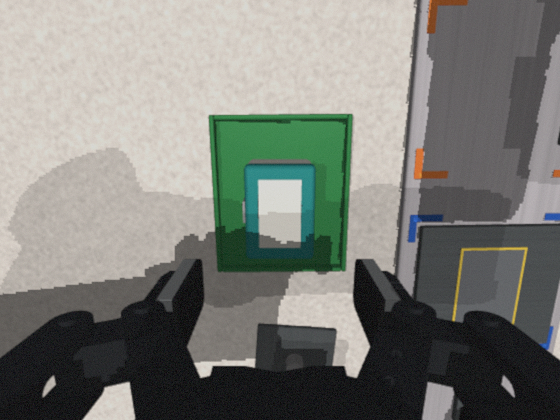

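Now I move the arm away and do a final check.

Run:
```python
from h import *
env.movel(np.array([.6,-.11,.3]),velocity=.2)
env.reach(np.array([.28,-.60,.304]),quat(.42));st()
env.dwell(1.0)
p,_=camera("top");cv2.imwrite("pics/t15.png",p);s,_=camera("scene");cv2.imwrite("pics/s15.png",s)
C=cal("top");H,S,V=hsv(p)
for r in cases(z=.049,pic=p)[1]:print(r)
for c in blobs((H>50)&(H<78)&(S>150)&(V>60),300):print("green",*rect(C,c,.014))
Y=np.zeros(V.shape,bool);Y[160:225,140:210]=1
for c in blobs((H>18)&(H<36)&(S>70)&Y,60):print("pad",*rect(C,c,.018))
```

```text
t=107.5 [ 0.2817 -0.5993  0.3037] F [ 0.17  0.73 -0.04] op 0.0640
((array([0.4294935 , 0.24300821]), (69.33064270019531, 49.49394226074219), np.float64(1.5557127150129055)), (124, 257, 31, 23))
((array([ 0.62905408, -0.11044649]), (70.03883361816406, 49.82829666137695), np.float64(1.558693990695195)), (278, 169, 31, 22))
((array([ 0.62930261, -0.28207306]), (70.98454284667969, 50.01300048828125), np.float64(1.5580042319728644)), (351, 168, 31, 22))
((array([ 0.6303476, -0.1969014]), (70.37117004394531, 49.930416107177734), np.float64(1.5587292775796389)), (315, 168, 31, 22))
((array([ 0.81053607, -0.71694019]), (80.54609680175781, 38.98994064331055), np.float64(1.3732897756099494)), (526, 92, 34, 21))
green [0.43103748 0.24470305] (123.65711975097656, 106.12834167480469) -1.550256896624742
pad [0.60904175 0.17432843] (78.19432067871094, 57.701751708984375) -1.533420591950343
```

View pics/t15.png

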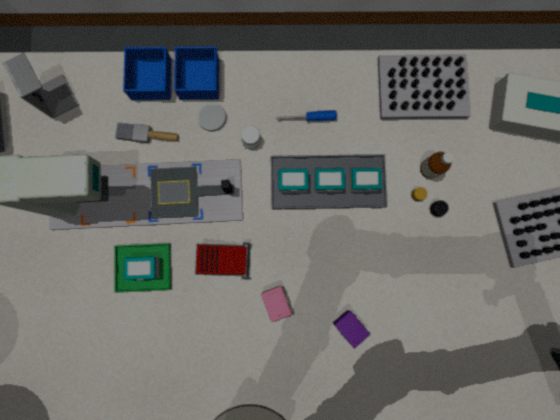

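View pics/s15.png

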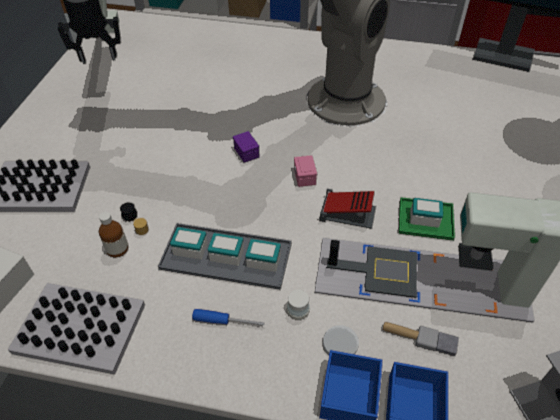

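The final pictures show three empty cases in the grey tray (top view (293,180), (330,180), (367,180)) and the sealed case in the green tray at (140,268). The carrier is on the blue mark, the pedal is up and the bystanders are unmoved. Handing in.

Run:
```python
from h import *
job.job_done();st()
```

```text
the job is handed in; nothing more can be done
the job is handed in; nothing more can be done
```

The job is done and handed in at about 109 s of robot time; no verdict is reported. I weighed all four cases: one read about 6.2 N (the full one), the other three 1.5–1.7 N.

- **Sequence:** I slid the carrier onto the blue mark, set the full case on its pad and slid it under the head. I held the pedal at its stop for about 1.3 s (fingertip 29.5 mm above the bench, 15 N). Then I let it up, slid the carrier back and put the sealed case in the green tray. The three empties stand in the grey tray.
- **What went wrong:** on the first slide to the head the case ended up about 5 cm off the pad. I think this was the announced knock, but I did not see it happen. I slid the carrier back, re-seated the case and repeated the slide before pressing. That slide also stopped about 7 mm short under 18 N. I first suspected contact with the head, but the same force appeared half way along the second slide, so it was friction. I aimed slightly further to compensate, and the post came out about 3 mm from its target.
- **Last checks:** in the top view the sealed case is about 2 mm from the green tray's middle. The empties are within 5 mm of their intended places, and the carrier is about 1 mm from the load mark. The pedal is up, and I saw no bystander moved. I checked that the cases stand upright by eye only. No other check failed or disagreed.

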